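# Twist the top parts cup off its nested stack

## Robot

A 7-joint arm with a two-finger parallel gripper is mounted at the origin on the work surface. World frame = base frame: x ahead of the robot, y to its left, z up, the work surface at z = 0. Lengths are in m, angles in degrees, forces in N, time in s.
With the tool pointing down it reaches from about 0.425 to 0.8 m from the base axis. Payload 8.3 kg.
Tool frame: the origin (TCP) lies at the centre of the arm's flange, where the gripper is bolted on; the fingertips stand 173 mm ahead of it and the grasp point (between the pads) lies 155 mm ahead of it (manip.grasp_offset is the distance from the TCP to the grasp point, in m); x points along the fingers, y is the direction in which the jaws open and shut, and the axes are right-handed (so a half turn about x gives the same grasp; the last joint's range is limited). The gripper opens to 85 mm and grips with 20 to 120 N. Pads are 22 mm wide; open, the fingers measure 114 mm over their backs; the gripper's body (76 mm by 85 mm) begins 54 mm behind the grasp point. The pads swing forward as they close: fully open they stand 13 mm farther back than shut.
Start: joints at [62.286, 21.967, 0.94, 78.501, -0.361, 79.538, -2.664], TCP at [0.255, -0.57, 0.405] pointing down, gripper open.
Joint ranges: [-169.22, 169.22], [-14.56, 117.87], [-87.37, 89.26], [10.42, 133.3], [-82.24, 262.24], [0.94, 117.77], [-172.7, 172.7]. Speed limits (degrees/s): [136.94, 136.94, 172.46, 172.46, 180, 180, 180].

## Interface

Orientations are given as [roll, pitch, yaw] about the fixed x, y, z axes, in that order (R = Rz(yaw) Ry(pitch) Rx(roll)).
In Python, from bench import manip, vision, order gives the robot as it stands. The module is installed in compiled form; this text tells all that it offers.
- The arm moves only by the tool drive_tool, never from a script. Its argument "plan" is a list of rows, each an object with "hand": the opening in per cent of the stroke, from 0 (shut) to 100 (fully open); "xyz": the shift along the tool's x, y, z in mm, a list of three; "spin": the turn about the tool's x in degrees. A call has 1 to 5 rows; each row shifts and turns the commanded pose from where the row before left it, along the tool's axes as they then stand; what a row does not reach is not made up. A row lasts 1/8 s, in which the tool goes at most 62.5 mm and 10.7 degrees, less where a joint would pass 70% of its speed; a pose out of reach is approached as far as the arm can. A call with a gripper value outside its range is refused whole. The fingers move at their own pace and stop on an object; "newtons" is the grip in N (left out, the last holds). Time passes only in rows, so rows that do not move let the fingers close. It gives the time, the measured TCP pose, the force and the opening at its end, in the units of the state.
- manip.get_state(): the state, without advancing time (a new reading comes with each control period).
- vision.grab_frame(name): name is "scene" or "top" or "wrist"; returns the picture (420x560x3 uint8, red, green, blue); there is no depth.
- vision.get_calibration(name): a dict with "vertical_fov" (degrees; the focal length in pixels is half the picture's height over the tangent of half this angle, whatever the lens; pixels are square), "cx", "cy" (the principal point, pixels), "camera_from_world" (4x4, takes a point from world to camera coordinates). Camera axes: x right, y down, z forward; pixel columns grow to the right and rows downward; lengths in m; the calibration is good to about 2 mm. A picture is of the moment at which its call begins: read the wrist's pose just before it. get_calibration takes no time and is no camera call; for the wrist camera it gives the pose at the moment of the call.
- order.hand_in(): hands the job in, once; it reports no verdict.
The state is a dict: "time_s": time; "q": joint angles; "joint_velocities": joint speeds; "joint_torque": joint torques, N m; "tool_pos": TCP position; "tool_rot": TCP orientation; "wrist_force": force on the tool from outside, world axes, zero at the start; "wrist_torque": the same for the moment, N m; "gripper_width": finger opening in m.
Only numpy, scipy, OpenCV 4.12 (cv2) and the standard library are available. Lean on these libraries where they do the work, as an engineer would, in place of code of your own. Each camera call takes 0.05 s, during which the arm holds its last target. There are 200 camera calls.

## Task

At the electronics repair bench, take the top cup off the taller of the two nested stacks of parts cups: its foot is bayonet-locked in the cup below, so twist it about a sixth of a turn anticlockwise (seen from above) while lifting, without lifting the rest of the stack. Stand the cup upright inside the shallow metal tray, setting it down rather than dropping it, and leave the rest of the tall stack standing about where it is and the short stack alone.

Things in the scene. Friction and masses are not known exactly. Their poses are not given: they have to be found in the camera images.
- cup_grip (a point): Top cup of the tall stack: loose, white, round, 85 mm high; foot 40 dia x 25 high with 50 wide lugs, inside the cup below; then a straight bowl 60 dia x 60. Point: on its axis at the height to grip, 60 above its underside, 25 below rim. z up, x to a small rib. Lock: as found it rises 2 mm only and turns no farther clockwise; turned 40 to 130 deg anticlockwise it lifts free, clear after 25 mm.
- tall_stack: Rest of the tall stack, one loose 1.6 kg piece: dark steel disc 104 mm dia x 12 mm with two white cups fixed on it, rim at 157 mm (217 mm with the top cup on, so the taller stack). Origin at the centre of the disc's underside, z up, x towards the ribs on its cups (in line with the top cup's rib while that is locked).
- short_stack: The short stack, a bystander: the same steel disc (104 mm dia) with two white cups on it, 157 mm high in all, loose, 1.6 kg. Origin at the centre of the disc's underside, z up.
- tray_floor (a point): Centre of the floor of the shallow square aluminium tray, 160 mm by 160 mm outside, walls 4 mm thick and 14 mm high; its floor is 4 mm above the bench. Fixed to the bench. z up, x and y along its sides.
Things that resemble listed ones, but are neither listed nor needed, are in the scene too. Leave any green, pink or red look-alike of the tall_stack alone.

How it is judged (in metres and radians):
On the way, in this order (a step that is already met when the one before it is completed fails the run):
1. the top cup is twisted out of its lock, still nested in the cup below (angle between the x axis of cup_grip and the x axis of tall_stack, either way round above 0.4 rad and z of cup_grip in the frame of tall_stack below 0.217 m and horizontal distance between cup_grip and tall_stack below 0.015 m), for 0.05 s.
2. the top cup is lifted clear of the stack (z of cup_grip in the frame of tall_stack above 0.218 m and height (world z) of tall_stack below 0.01 m), for 0.05 s.
At the end, for the whole second after the job is handed in: The top cup stands upright (within 8 degrees), at rest, on the floor of the tray, its axis within 55 mm of the tray's centre along each side (anywhere inside the walls); the rest of the tall stack stands upright within 50 mm of where it was and the short stack within 20 mm (x of cup_grip in the frame of tray_floor between -0.055 and 0.055 m and y of cup_grip in the frame of tray_floor between -0.055 and 0.055 m and z of cup_grip in the frame of tray_floor between 0.054 and 0.066 m and angle between cup_grip's own z axis and vertical below 0.15 rad and linear speed of top_cup below 0.03 m/s and distance of tall_stack from where it was at the start of the episode below 0.05 m and angle between each of tall_stack, short_stack's own z axis and vertical below 0.1 rad and distance of short_stack from where it was at the start of the episode below 0.02 m); the robot touches nothing.
It fails at once if the rest of the tall stack is lifted off the bench or tipped (height (world z) of tall_stack above 0.015 m or angle between tall_stack's own z axis and vertical above 0.25 rad).
It fails at once if the short stack is pushed more than 20 mm or tipped (distance of short_stack from where it was at the start of the episode above 0.02 m or angle between short_stack's own z axis and vertical above 0.25 rad).
It fails at once if the cup is dropped (falls free faster than 0.7 m/s, from about 25 mm) (linear speed of top_cup above 0.7 m/s and contact force between the fingers and top_cup below 0.1 N).
It also fails if it takes over 38 s, if anything falls off the work surface, if the arm or the gripper's body presses on something with over 40 N, if the wrist force passes 120 N, or if a joint passes its speed limit or range.

## Working session

There is one attempt and no reset: what is moved stays moved. The work goes in short steps, Python scripts to look and compute and a tool call to move; the robot and the scene stay as the last step left them, time stands still between calls to the robot, and variables do not carry over. Pictures are saved under pics/ and viewed, about 8 in all and at most 12, crops included, and the job is handed in when it is done.

Besides the shell and the picture viewer there is one more tool, called after ">>>" as name([rows], argument=value, ...), one row to a line, values as JSON. drive_tool: Moves the arm, as the interface text tells. Its arguments: {"type":"object","properties":{"plan":{"type":"array"},"newtons":{"type":"number"}},"required":["plan"]}

```bash
mkdir -p pics
python3 - <<'E'
from bench import manip,vision
import cv2,numpy as np
s=manip.get_state();print(s)
for n in("scene","top"):
    f=vision.grab_frame(n);cv2.imwrite(f"pics/{n}0.png",f[:,:,::-1]);c=vision.get_calibration(n);print(n,c)
E
```

```text
{'time_s': 0.0, 'q': array([62.28731338, 22.01307556,  0.93765104, 78.56410478, -0.35933832,
       79.53927286, -2.66309616]), 'joint_velocities': array([-0.05641594, -0.0882513 , -0.02952283,  0.0531786 ,  0.02850526,
       -0.07675702, -0.03775939]), 'joint_torque': array([-5.73194811e-04, -6.27597499e+01,  8.44036303e-01, -3.71820974e+01,
        1.67318922e-02,  1.44003157e-02,  5.44574698e-05]), 'tool_pos': array([ 0.25525408, -0.57029504,  0.40368006]), 'tool_rot': array([-88.24514476,  89.88639982, 115.86919862]), 'wrist_force': array([-0.04992566,  0.28442478,  1.15849063]), 'wrist_torque': array([-0.03058717,  0.00621435, -0.04878872]), 'gripper_width': 0.08567642081765245}
scene {'vertical_fov': 50.78428995522757, 'cx': 279.5718758907694, 'cy': 200.46072599589078, 'camera_from_world': array([[-0.03986341,  0.99905819, -0.01713605,  0.06730462],
       [ 0.75311156,  0.01877018, -0.65762502, -0.23035276],
       [-0.65668401, -0.03912054, -0.75315051,  1.35164057],
       [ 0.        ,  0.        ,  0.        ,  1.        ]])}
top {'vertical_fov': 42.13534575708747, 'cx': 275.8965582182989, 'cy': 209.81420785058322, 'camera_from_world': array([[-0.00565967, -0.9999306 ,  0.01033275, -0.02125254],
       [-0.99716754,  0.00486846, -0.07505461,  0.45021587],
       [ 0.0749991 , -0.01072827, -0.99712589,  1.07191281],
       [ 0.        ,  0.        ,  0.        ,  1.        ]])}
```

View pics/scene0.png

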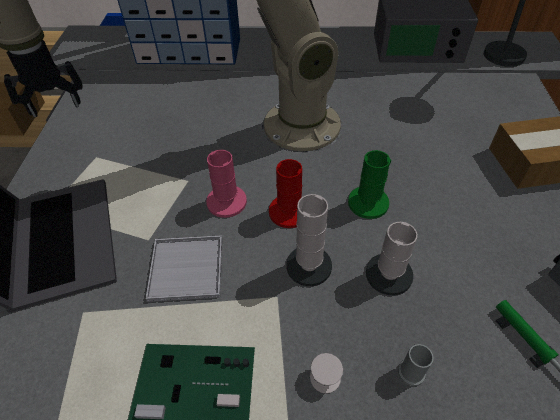

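View pics/top0.png

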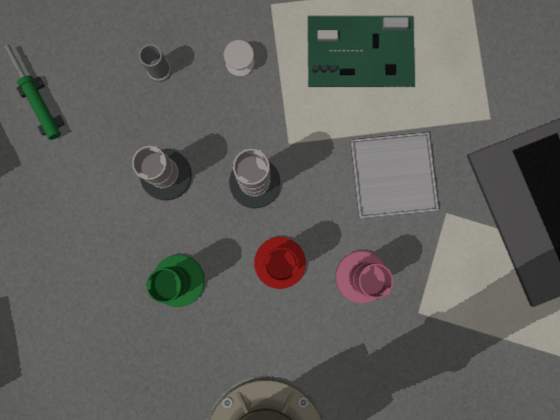

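Scene picture: the white cup stack at (312,235) is tall, with a dark disc. The one at (395,260) is shorter, also with a dark disc. Red (288,195), pink (222,185) and green (372,185) are look-alikes, and the tray is at (185,267). In the top picture the tall stack's rim is at (252,165), the short one's at (153,163), and the tray at (395,175). The tall white stack is the one meant, so I'll confirm it in an enlarged crop and measure it.

```bash
cat > h.py <<'E'
import numpy as np,cv2
from bench import manip,vision
def ray(n,u,v,z,c=None):
    c=c or vision.get_calibration(n);T=np.array(c["camera_from_world"]);f=210/np.tan(np.radians(c["vertical_fov"]/2))
    d=T[:3,:3].T@np.array([(u-c["cx"])/f,(v-c["cy"])/f,1]);o=-T[:3,:3].T@T[:3,3]
    return o+d*(z-o[2])/d[2]
def proj(n,p,c=None):
    c=c or vision.get_calibration(n);T=np.array(c["camera_from_world"]);f=210/np.tan(np.radians(c["vertical_fov"]/2))
    q=T[:3,:3]@np.array(p)+T[:3,3];return np.array([c["cx"]+f*q[0]/q[2],c["cy"]+f*q[1]/q[2]])
E
python3 - <<'E'
from h import *
print("tall",ray("top",252,165,.217),ray("scene",312.5,205,.217))
print("short",ray("top",153.5,163,.157),ray("scene",401,234,.157))
for n,cs in(("top",[(351,139),(429,133),(438,210),(360,217)]),("scene",[(152,239),(221,237),(221,297),(147,300)])):
    P=np.array([ray(n,*c,.014) for c in cs]);print(n,P.round(3),P.mean(0))
a=cv2.imread("pics/top0.png")[130:220,120:300];b=cv2.imread("pics/scene0.png")[185:295,275:425]
a=cv2.resize(a,(720,360),interpolation=3);b=cv2.resize(b,(450,330),interpolation=3)
o=np.zeros((360*1+0,0,3),np.uint8)
a=cv2.resize(cv2.imread("pics/top0.png")[140:200,125:280],(775,300),interpolation=3)
b=cv2.resize(cv2.imread("pics/scene0.png")[190:288,275:425],(459,300),interpolation=3)
cv2.imwrite("pics/crop1.png",np.vstack([a,np.pad(b,((0,0),(0,775-459),(0,0)))]))
E
```

```text
tall [0.50890746 0.01727834 0.217     ] [0.50649586 0.02024526 0.217     ]
short [0.52264071 0.19128415 0.157     ] [0.52659245 0.19805131 0.157     ]
top [[ 0.593 -0.177  0.014]
 [ 0.605 -0.335  0.014]
 [ 0.448 -0.349  0.014]
 [ 0.435 -0.192  0.014]] [ 0.52052097 -0.26339873  0.014     ]
scene [[ 0.45  -0.355  0.014]
 [ 0.439 -0.19   0.014]
 [ 0.599 -0.17   0.014]
 [ 0.611 -0.329  0.014]] [ 0.5246038  -0.26085214  0.014     ]
```

View pics/crop1.png

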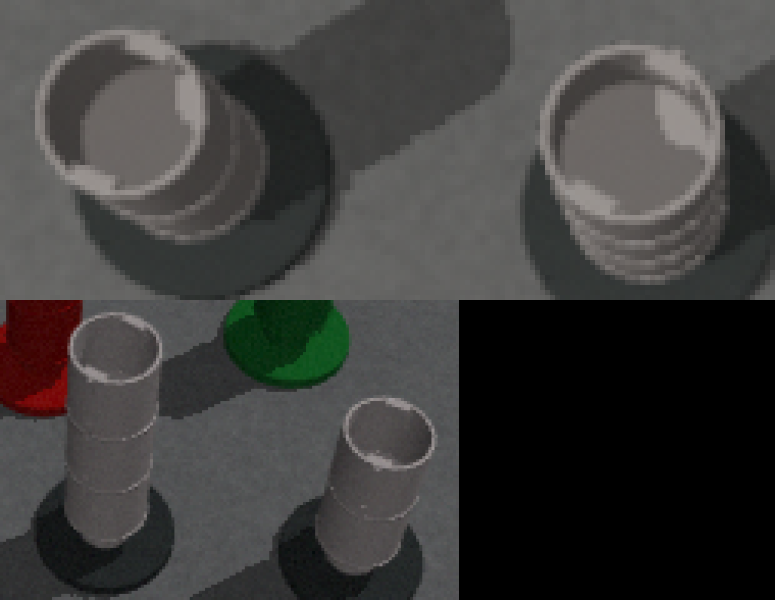

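The crop confirms it: the left white stack (scene 312,235) has three cups on a dark disc and is the tall one. The right one (395,260) has two cups, so it is the short bystander. Tall axis ≈ (0.507, 0.018), tray centre ≈ (0.522, −0.262).

```bash
cat >> h.py <<'E'
from scipy.spatial.transform import Rotation as Ro
def rel(target):
    s=manip.get_state();R=Ro.from_euler("xyz",s["tool_rot"],degrees=True).as_matrix()
    d=R.T@(np.array(target)-s["tool_pos"])*1000
    print("t",s["time_s"],"pos",s["tool_pos"].round(4),"q7",s["q"][6].round(1),"w",s["gripper_width"].round(4),"F",s["wrist_force"].round(2));print("toolaxes\n",R.round(3),"\ndelta mm",d.round(1));return d
E
python3 -c "
from h import *
print(ray('top',251.4,166.7,.217),ray('scene',312.6,205.5,.217))
rel([.507,.018,.45]);print(vision.get_calibration('wrist'))"
```

```text
[0.50610045 0.01826779 0.217     ] [0.50776143 0.02042652 0.217     ]Traceback (most recent call last):
  File "<string>", line 4, in <module>
    rel([.507,.018,.45]);print(vision.get_calibration('wrist'))
    ~~~^^^^^^^^^^^^^^^^^
  File "h.py", line 14, in rel
    print("t",s["time_s"],"pos",s["tool_pos"].round(4),"q7",s["q"][6].round(1),"w",s["gripper_width"].round(4),"F",s["wrist_force"].round(2));print("toolaxes\n",R.round(3),"\ndelta mm",d.round(1));return d
                                                                                   ^^^^^^^^^^^^^^^^^^^^^^^^
AttributeError: 'float' object has no attribute 'round'
```

```bash
sed -i 's/s\["gripper_width"\].round(4)/round(s["gripper_width"],4)/' h.py
python3 -c "
from h import *
rel([.507,.019,.45]);print(vision.get_calibration('wrist'))"
```

```text
t 0.1 pos [ 0.2553 -0.5703  0.4038] q7 -2.7 w 0.0854 F [0.05 1.08 0.16]
toolaxes
 [[-0.001  0.409 -0.913]
 [ 0.002 -0.913 -0.409]
 [-1.    -0.002  0.   ]] 
delta mm [ -45.5 -435.1 -470.5]
{'vertical_fov': 69.02542821583775, 'cx': 282.33891045751426, 'cy': 212.89002880871118, 'camera_from_world': array([[ 0.40796502, -0.9129966 , -0.00132114, -0.62253894],
       [-0.87155478, -0.38987729,  0.29730113, -0.03918219],
       [-0.27195   , -0.12013702, -0.95478285,  0.37998403],
       [ 0.        ,  0.        ,  0.        ,  1.        ]])}
```

>>> drive_tool([
  {"hand": 100, "xyz": [-9, -29, -31], "spin": 0},
  {"hand": 100, "xyz": [-9, -29, -31], "spin": 0},
  {"hand": 100, "xyz": [-9, -29, -31], "spin": 0},
  {"hand": 100, "xyz": [-9, -29, -31], "spin": 0},
  {"hand": 100, "xyz": [-9, -29, -31], "spin": 0},
])

```text
time_s: 0.72
tool_pos: [0.3379, -0.3733, 0.4496]
tool_rot: [-68.2, 90.0, 135.9]
wrist_force: [1.3, -0.7, 0.3]
gripper_width: 0.0852
```

>>> drive_tool([
  {"hand": 100, "xyz": [0, -29, -31], "spin": 0},
  {"hand": 100, "xyz": [0, -29, -31], "spin": 0},
  {"hand": 100, "xyz": [0, -29, -31], "spin": 0},
  {"hand": 100, "xyz": [0, -29, -31], "spin": 0},
  {"hand": 100, "xyz": [0, -29, -31], "spin": 0},
])

```text
time_s: 1.35
tool_pos: [0.42, -0.1777, 0.4495]
tool_rot: [-44.5, 90.0, 159.7]
wrist_force: [1.4, -0.6, -0.8]
gripper_width: 0.0856
```

>>> drive_tool([
  {"hand": 100, "xyz": [0, -29, -31], "spin": 0},
  {"hand": 100, "xyz": [0, -29, -31], "spin": 0},
  {"hand": 100, "xyz": [0, -29, -31], "spin": 0},
  {"hand": 100, "xyz": [0, -29, -31], "spin": 0},
  {"hand": 100, "xyz": [0, 0, 0], "spin": 0},
])

```text
time_s: 1.98
tool_pos: [0.486, -0.0189, 0.4494]
tool_rot: [-97.8, 89.9, 106.7]
wrist_force: [0.5, -0.3, -0.3]
gripper_width: 0.0858
```

```bash
python3 -c "
from h import *
rel([.507,.019,.45]);c=vision.get_calibration('wrist')
f=vision.grab_frame('wrist')[:,:,::-1].copy();cv2.imwrite('pics/w1.png',f)
print(proj('wrist',[.507,.019,.217],c))
import json;json.dump({k:(np.array(v).tolist()) for k,v in c.items()},open('w1.json','w'))"
```

```text
t 1.975 pos [ 0.486  -0.0189  0.4494] q7 -69.1 w 0.0858 F [ 0.47 -0.31 -0.34]
toolaxes
 [[-0.     0.414 -0.91 ]
 [ 0.002 -0.91  -0.414]
 [-1.    -0.002 -0.   ]] 
delta mm [ -0.6 -25.8 -34.8]
[246.91897622 180.8721029 ]
```

View pics/w1.png

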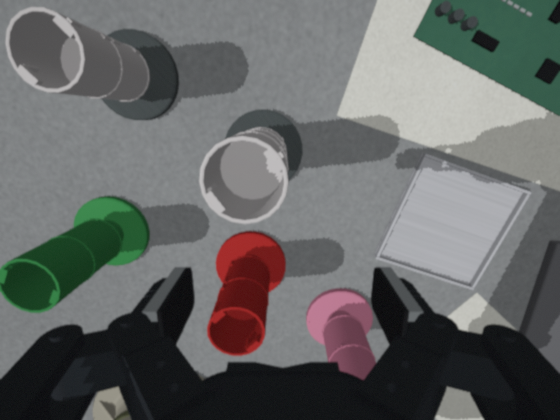

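Wrist picture: the tall stack's rim is centred near (244.5,180), where (247,181) was predicted, so the position is right to about 2 mm. The short stack is at upper left, red/green/pink are lower, and the tray is at (455,220). I'll refine from the rim's outer contour.

```bash
python3 -c "
from h import *
import json
c=json.load(open('w1.json'));c['cx'],c['cy']=float(c['cx']),float(c['cy'])
f=cv2.imread('pics/w1.png');g=f.min(2)[120:240,185:305]
for t in (135,150,165,180):
    m=(g>t).astype(np.uint8);ct,_=cv2.findContours(m,0,1);k=max(ct,key=lambda k:cv2.boundingRect(k)[2]);e=cv2.fitEllipse(cv2.convexHull(k));u,v=e[0][0]+185,e[0][1]+120
    print(t,u,v,e[1],ray('wrist',u,v,.217,c))
print(ray('wrist',244.5,180,.217,c))
rel([.507,.019,.45])
"
```

```text
135 243.0817413330078 179.91760635375977 (89.81103515625, 91.92098236083984) [0.5065341 0.0215932 0.217    ]
150 243.23533248901367 179.4401512145996 (87.33820343017578, 90.09738159179688) [0.50687736 0.02162243 0.217     ]
165 243.19805145263672 179.30817794799805 (86.43487548828125, 88.84916687011719) [0.50695003 0.0216792  0.217     ]
180 242.79436874389648 179.50615692138672 (83.90010070800781, 87.52841186523438) [0.50671329 0.02187476 0.217     ]
[0.50687647 0.02070528 0.217     ]
t 2.025 pos [ 0.4857 -0.0212  0.4493] q7 -69.0 w 0.0853 F [ 0.57  0.09 -0.47]
toolaxes
 [[-0.001  0.412 -0.911]
 [ 0.001 -0.911 -0.412]
 [-1.    -0.001  0.001]] 
delta mm [ -0.7 -27.8 -35.9]
```

>>> drive_tool([
  {"hand": 100, "xyz": [0, -15, -18.5], "spin": 0},
  {"hand": 100, "xyz": [0, -15, -18.5], "spin": 0},
  {"hand": 100, "xyz": [0, 0, 0], "spin": 0},
  {"hand": 100, "xyz": [0, 0, 0], "spin": 0},
])

```text
time_s: 2.52
tool_pos: [0.5069, 0.0184, 0.4495]
tool_rot: [19.1, 89.9, -136.8]
wrist_force: [-0.6, 0.4, 0.8]
gripper_width: 0.0852
```

```bash
python3 -c "
from h import *
rel([.507,.0205,.345]);c=vision.get_calibration('wrist')
f=vision.grab_frame('wrist')[:,:,::-1].copy();cv2.imwrite('pics/w2.png',f)
p=proj('wrist',[.507,.0205,.217],c);print(p)
u,v=map(int,p);g=f.min(2)[max(v-80,0):v+80,u-80:u+80]
for t in (150,165):
    m=(g>t).astype(np.uint8);ct,_=cv2.findContours(m,0,1);k=max(ct,key=lambda k:cv2.boundingRect(k)[2]);e=cv2.fitEllipse(cv2.convexHull(k));U,V=e[0][0]+u-80,e[0][1]+max(v-80,0)
    print(t,U,V,e[1],ray('wrist',U,V,.217,c))
"
```

```text
t 2.525 pos [0.5069 0.0184 0.4495] q7 -75.1 w 0.0852 F [-0.57  0.38  0.82]
toolaxes
 [[-0.001  0.407 -0.913]
 [-0.001 -0.913 -0.407]
 [-1.     0.     0.001]] 
delta mm [104.5  -1.9  -1. ]
[281.96714172 227.85819528]
150 280.1812057495117 227.57181549072266 (79.00543212890625, 85.08686065673828) [0.50668527 0.02173674 0.217     ]
165 280.0770721435547 227.59395599365234 (78.21790313720703, 83.53057098388672) [0.50664031 0.02179707 0.217     ]
```

View pics/w2.png

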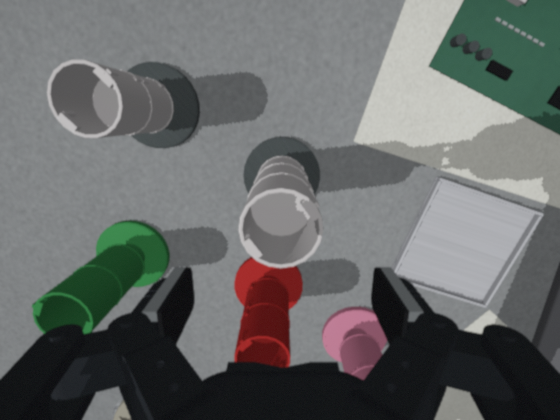

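The rim is at (280,228), so the cup axis is about (0.5067, 0.0215). That fits the earlier estimates, so I'm going down with a 2 mm correction.

>>> drive_tool([
  {"hand": 100, "xyz": [22, -2, -1], "spin": 0},
  {"hand": 100, "xyz": [28, 0, 0], "spin": 0},
  {"hand": 100, "xyz": [28, 0, 0], "spin": 0},
  {"hand": 100, "xyz": [26, 0, 0], "spin": 0},
  {"hand": 100, "xyz": [0, 0, 0], "spin": 0},
], newtons=40)

```text
time_s: 3.2
tool_pos: [0.5064, 0.0208, 0.3441]
tool_rot: [-19.0, 89.8, -175.0]
wrist_force: [-0.0, -0.5, 0.5]
gripper_width: 0.085
```

```bash
python3 -c "
from h import *
rel([.5067,.0212,.345])"
```

```text
t 3.2 pos [0.5064 0.0208 0.3441] q7 -77.3 w 0.085 F [-0.01 -0.5   0.52]
toolaxes
 [[-0.004  0.407 -0.913]
 [-0.    -0.913 -0.407]
 [-1.    -0.001  0.004]] 
delta mm [-0.9 -0.2 -0.5]
```

Now close gently, in steps.

>>> drive_tool([
  {"hand": 80, "xyz": [0, 0, 0], "spin": 0},
  {"hand": 74, "xyz": [0, 0, 0], "spin": 0},
  {"hand": 68, "xyz": [0, 0, 0], "spin": 0},
  {"hand": 62, "xyz": [0, 0, 0], "spin": 0},
  {"hand": 50, "xyz": [0, 0, 0], "spin": 0},
], newtons=40)

```text
time_s: 3.82
tool_pos: [0.5076, 0.0221, 0.3471]
tool_rot: [148.0, 89.9, -8.0]
wrist_force: [-0.3, 0.1, 5.8]
gripper_width: 0.0581
```

>>> drive_tool([
  {"hand": 50, "xyz": [0, 0, 0], "spin": 0},
  {"hand": 50, "xyz": [0, 0, 0], "spin": 0},
  {"hand": 50, "xyz": [0, 0, 0], "spin": 0},
])

```text
time_s: 4.2
tool_pos: [0.5076, 0.0221, 0.3471]
tool_rot: [146.7, 89.9, -9.2]
wrist_force: [-2.0, -1.4, 6.8]
gripper_width: 0.0582
```

The grip is on, pressing down about 7 N because the fingers swing forward. I'll relieve that and then twist anticlockwise, which is negative spin since tool x points down.

>>> drive_tool([
  {"hand": 50, "xyz": [-3, 0, 0], "spin": 0},
  {"hand": 50, "xyz": [0, 0, 0], "spin": -5},
  {"hand": 50, "xyz": [0, 0, 0], "spin": -8},
  {"hand": 50, "xyz": [0, 0, 0], "spin": -8},
  {"hand": 50, "xyz": [0, 0, 0], "spin": 0},
])

```text
time_s: 4.82
tool_pos: [0.5072, 0.0221, 0.3488]
tool_rot: [-91.2, 90.0, 133.9]
wrist_force: [0.7, 0.7, -1.1]
gripper_width: 0.0577
```

```bash
python3 -c "
from h import *
rel([.5067,.0212,.347]);print(manip.get_state()['wrist_torque'])"
```

```text
t 4.825 pos [0.5072 0.0221 0.3488] q7 -56.8 w 0.0577 F [ 0.72  0.72 -1.08]
toolaxes
 [[-0.     0.708 -0.706]
 [ 0.    -0.706 -0.708]
 [-1.    -0.    -0.   ]] 
delta mm [1.8 0.3 1. ]
[-0.02871625 -0.11587233 -0.04614558]
```

>>> drive_tool([
  {"hand": 50, "xyz": [0, 0, 0], "spin": -9},
  {"hand": 50, "xyz": [0, 0, 0], "spin": -9},
  {"hand": 50, "xyz": [0, 0, 0], "spin": -9},
  {"hand": 50, "xyz": [0, 0, 0], "spin": -9},
  {"hand": 50, "xyz": [0, 0, 0], "spin": -9},
])

```text
time_s: 5.45
tool_pos: [0.5071, 0.0223, 0.3487]
tool_rot: [-107.7, 90.0, 162.5]
wrist_force: [-0.4, -0.7, -1.7]
gripper_width: 0.058
```

>>> drive_tool([
  {"hand": 50, "xyz": [0, 0, 0], "spin": -5},
  {"hand": 50, "xyz": [0, 0, 0], "spin": 0},
])

```text
time_s: 5.7
tool_pos: [0.5071, 0.0222, 0.3487]
tool_rot: [-119.6, 90.0, 155.4]
wrist_force: [-0.4, 0.8, -0.6]
gripper_width: 0.0578
```

```bash
python3 -c "
from h import *
rel([.5067,.0212,.347]);print(manip.get_state()['wrist_torque'])
o=[cv2.resize(vision.grab_frame('top')[135:205,215:295,::-1],(400,350),interpolation=3),cv2.resize(vision.grab_frame('scene')[190:290,265:365,::-1],(350,350),interpolation=3)]
cv2.imwrite('pics/t1.png',np.hstack(o))"
```

```text
t 5.7 pos [0.5071 0.0222 0.3487] q7 -8.4 w 0.0578 F [-0.39  0.82 -0.61]
toolaxes
 [[-0.     0.996  0.086]
 [ 0.     0.086 -0.996]
 [-1.    -0.    -0.   ]] 
delta mm [ 1.7 -0.5  0.9]
[-0.04513936  0.02600773 -0.01103291]
```

View pics/t1.png

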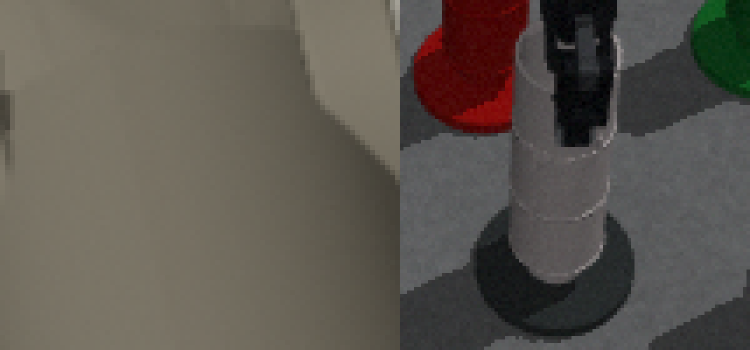

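The picture shows the finger gripping the top cup, now turned about 71°, with the stack still standing. Next is a small test lift, watching the force (the stack alone weighs about 16 N).

>>> drive_tool([
  {"hand": 50, "xyz": [-2, 0, 0], "spin": 0},
  {"hand": 50, "xyz": [-2, 0, 0], "spin": 0},
  {"hand": 50, "xyz": [-2, 0, 0], "spin": 0},
  {"hand": 50, "xyz": [0, 0, 0], "spin": 0},
])

```text
time_s: 6.3
tool_pos: [0.5073, 0.0222, 0.355]
tool_rot: [88.2, 90.0, 3.3]
wrist_force: [0.7, 0.3, -1.4]
gripper_width: 0.0582
```

It is free: 8 mm up and only 1.4 N. Lifting clear.

>>> drive_tool([
  {"hand": 50, "xyz": [-5, 0, 0], "spin": 0},
  {"hand": 50, "xyz": [-8, 0, 0], "spin": 0},
  {"hand": 50, "xyz": [-10, 0, 0], "spin": 0},
  {"hand": 50, "xyz": [-15, 0, 0], "spin": 0},
  {"hand": 50, "xyz": [-12, 0, 0], "spin": 0},
])

```text
time_s: 6.92
tool_pos: [0.5073, 0.0222, 0.4062]
tool_rot: [84.5, 89.9, -0.4]
wrist_force: [0.5, 0.7, 0.0]
gripper_width: 0.0581
```

```bash
python3 -c "
from h import *
rel([.5225,-.262,.405])
f=vision.grab_frame('scene')[:,:,::-1];cv2.imwrite('pics/s2.png',f[110:310,120:440])"
```

```text
t 6.925 pos [0.5073 0.0222 0.4062] q7 -6.6 w 0.0581 F [0.51 0.73 0.02]
toolaxes
 [[ 0.001  0.996  0.089]
 [-0.     0.089 -0.996]
 [-1.     0.001  0.   ]] 
delta mm [  1.2 -10.2 284.5]
```

View pics/s2.png

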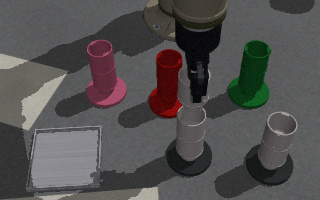

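The cup hangs in the gripper above the standing stack of two cups at crop (190,140). The tray is at crop (65,155). Moving over the tray.

>>> drive_tool([
  {"hand": 50, "xyz": [0, -1, 20], "spin": 0},
  {"hand": 50, "xyz": [0, -1, 30], "spin": 0},
  {"hand": 50, "xyz": [0, -1, 35], "spin": 0},
  {"hand": 50, "xyz": [0, -1, 35], "spin": 0},
  {"hand": 50, "xyz": [0, -1, 35], "spin": 0},
])

```text
time_s: 7.6
tool_pos: [0.516, -0.1338, 0.405]
tool_rot: [62.9, 90.0, -22.0]
wrist_force: [0.6, 0.6, -0.1]
gripper_width: 0.058
```

>>> drive_tool([
  {"hand": 50, "xyz": [0, -1, 35], "spin": 0},
  {"hand": 50, "xyz": [0, -1, 35], "spin": 0},
  {"hand": 50, "xyz": [0, -1, 30], "spin": 0},
  {"hand": 50, "xyz": [0, -2, 20], "spin": 0},
  {"hand": 50, "xyz": [0, 0, 9], "spin": 0},
])

```text
time_s: 8.22
tool_pos: [0.5224, -0.2626, 0.4046]
tool_rot: [-141.5, 90.0, 133.5]
wrist_force: [-0.6, -0.2, -1.0]
gripper_width: 0.0583
```

>>> drive_tool([
  {"hand": 50, "xyz": [0, 0, 0], "spin": 0},
  {"hand": 50, "xyz": [25, 0, 0], "spin": 0},
  {"hand": 50, "xyz": [35, 0, 0], "spin": 0},
  {"hand": 50, "xyz": [35, 0, 0], "spin": 0},
  {"hand": 50, "xyz": [35, 0, 0], "spin": 0},
])

```text
time_s: 8.85
tool_pos: [0.523, -0.2598, 0.2741]
tool_rot: [108.4, 89.9, 23.7]
wrist_force: [-1.0, 0.0, -0.7]
gripper_width: 0.0579
```

>>> drive_tool([
  {"hand": 50, "xyz": [25, 0, 0], "spin": 0},
  {"hand": 50, "xyz": [12, 0, 0], "spin": 0},
  {"hand": 50, "xyz": [5, 0, 0], "spin": 0},
  {"hand": 50, "xyz": [0, 0, 0], "spin": 0},
])

```text
time_s: 9.35
tool_pos: [0.5229, -0.2613, 0.2334]
tool_rot: [73.1, 89.9, -11.7]
wrist_force: [0.5, -0.3, -0.1]
gripper_width: 0.0579
```

```bash
python3 -c "
from h import *
rel([.5225,-.262,.219])
f=vision.grab_frame('scene')[:,:,::-1];cv2.imwrite('pics/s3.png',cv2.resize(f[160:320,100:340],(720,480)))"
```

```text
t 9.35 pos [ 0.5229 -0.2613  0.2334] q7 18.1 w 0.0579 F [ 0.54 -0.27 -0.13]
toolaxes
 [[ 0.001  0.996  0.09 ]
 [-0.     0.09  -0.996]
 [-1.     0.001  0.   ]] 
delta mm [14.4 -0.5  0.6]
```

View pics/s3.png

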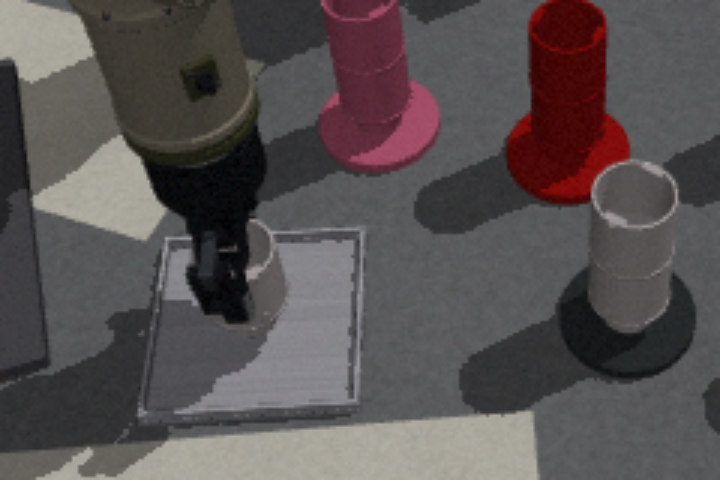

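The cup is above the tray floor, near crop (250,280), and the rest of the stack still stands at (635,260). Lowering slowly until contact, 14 mm to go.

>>> drive_tool([
  {"hand": 50, "xyz": [4, 0, 0], "spin": 0},
  {"hand": 50, "xyz": [3, 0, 0], "spin": 0},
  {"hand": 50, "xyz": [3, 0, 0], "spin": 0},
  {"hand": 50, "xyz": [2, 0, 0], "spin": 0},
  {"hand": 50, "xyz": [0, 0, 0], "spin": 0},
])

```text
time_s: 10.02
tool_pos: [0.5225, -0.2616, 0.2205]
tool_rot: [-137.6, 90.0, 137.5]
wrist_force: [-0.3, -0.2, 0.5]
gripper_width: 0.0579
```

>>> drive_tool([
  {"hand": 50, "xyz": [1, 0, 0], "spin": 0},
  {"hand": 50, "xyz": [1, 0, 0], "spin": 0},
  {"hand": 50, "xyz": [1, 0, 0], "spin": 0},
  {"hand": 50, "xyz": [0, 0, 0], "spin": 0},
])

```text
time_s: 10.52
tool_pos: [0.5227, -0.2616, 0.2191]
tool_rot: [17.2, 90.0, -67.7]
wrist_force: [-5.0, 1.8, 11.5]
gripper_width: 0.0578
```

Contact at TCP z = 0.219, as computed. I'll ease off, open slowly and retreat.

>>> drive_tool([
  {"hand": 50, "xyz": [-1.5, 0, 0], "spin": 0},
  {"hand": 66, "xyz": [0, 0, 0], "spin": 0},
  {"hand": 72, "xyz": [0, 0, 0], "spin": 0},
  {"hand": 85, "xyz": [0, 0, 0], "spin": 0},
  {"hand": 100, "xyz": [0, 0, 0], "spin": 0},
])

```text
time_s: 11.15
tool_pos: [0.5226, -0.2616, 0.2191]
tool_rot: [175.1, 90.0, 90.2]
wrist_force: [-0.2, -0.6, 0.0]
gripper_width: 0.0852
```

>>> drive_tool([
  {"hand": 100, "xyz": [0, 0, 0], "spin": 0},
  {"hand": 100, "xyz": [-10, 0, 0], "spin": 0},
  {"hand": 100, "xyz": [-25, 0, 0], "spin": 0},
  {"hand": 100, "xyz": [-35, 0, 0], "spin": 0},
  {"hand": 100, "xyz": [-40, 0, 0], "spin": 0},
])

```text
time_s: 11.78
tool_pos: [0.5224, -0.2615, 0.3307]
tool_rot: [-146.4, 90.0, 128.7]
wrist_force: [0.4, -0.5, -0.2]
gripper_width: 0.0855
```

>>> drive_tool([
  {"hand": 100, "xyz": [-40, 0, 0], "spin": 0},
  {"hand": 100, "xyz": [-30, 0, 0], "spin": 0},
  {"hand": 100, "xyz": [0, 0, 0], "spin": 0},
  {"hand": 100, "xyz": [0, 0, 0], "spin": 0},
])

```text
time_s: 12.28
tool_pos: [0.5224, -0.2615, 0.399]
tool_rot: [-111.3, 90.0, 163.8]
wrist_force: [-0.4, -0.7, -0.7]
gripper_width: 0.0852
```

```bash
python3 -c "
from h import *
rel([.5225,-.262,.4])
f=vision.grab_frame('scene')[:,:,::-1];cv2.imwrite('pics/s4.png',cv2.resize(f[150:320,130:430],(780,442)))
print(proj('scene',[.5225,-.262,.004]),proj('scene',[.5225,-.262,.089]))"
```

```text
t 12.275 pos [ 0.5224 -0.2615  0.399 ] q7 21.6 w 0.0852 F [-0.41 -0.74 -0.73]
toolaxes
 [[-0.     0.996  0.089]
 [ 0.     0.089 -0.996]
 [-1.    -0.    -0.   ]] 
delta mm [-1.   0.1  0.5]
[185.7777631  268.23236972] [178.79173512 246.80681653]
```

View pics/s4.png

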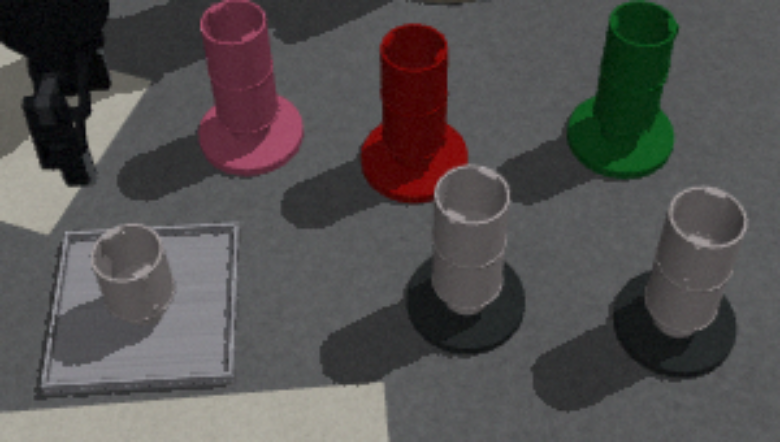

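The cup stands upright in the tray. Its rim is at picture (179.6,247), against a predicted (178.8,246.8). Both stacks are standing in place and the gripper is clear, so I'm handing in.

```bash
python3 -c "
from bench import order
print(order.hand_in())"
```

```text
the job is handed in; nothing more can be done
None
```

The top cup of the tall white stack now stands upright in the tray, and the job is handed in at about 12.3 s of the 38 s allowed. No verdict was reported.

- **Twist and lift:** I gripped the cup at about 40 N and turned it about 71° anticlockwise. A test lift to 8 mm showed only about 1.4 N, so the lock was free. The rest of the stack stayed on the bench as I lifted the cup clear.
- **Placing:** I lowered the cup until it touched the tray floor (11.5 N at the expected height), eased off, opened the fingers and withdrew upwards.
- **Last checks:** In the last picture the cup's rim is within about 1 pixel of where a cup at the tray's centre should appear. Both stacks look upright and unmoved. I judged this by eye and did not measure their final positions. The gripper is well above everything, and the wrist force is near zero.
- **Disagreements:** The camera views of the stack's position differed by 2–3 mm, which did not affect the grasp. The finger opening read 58 mm on the 60 mm cup. I never saw the cup's rib, so the twist rests on the arm's own turn angle and the free lift.

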